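Load the plate carrier and engage the press drive

ROBOT

A 6-joint arm with a two-finger parallel gripper is mounted at the origin on the work surface. World frame = base frame: x ahead of the robot, y to its left, z up, the work surface at z = 0. Lengths are in m, angles in rad, forces in N, time in s.
With the tool pointing down it reaches from about 0.4 to 0.825 m from the base axis. Payload 7 kg.
Tool frame: the origin (TCP) lies on the centre line of the jaws, within the pads' length; the fingertips stand 22 mm ahead of it and the grasp point (between the pads) lies 3 mm ahead of it; z points along the fingers, y is the line along which they close (so a half turn about z gives the same grasp; the last joint's range is limited). The gripper opens to 88 mm and grips with 3 to 60 N. Pads are 19 mm wide; open, the fingers measure 130 mm over their backs; the gripper's body (78 mm by 193 mm) begins 47 mm behind the grasp point.
Start: joints at [1.562, 0.359, 0.012, 0, -1.224, -0.288], TCP at [0.197, 0.645, 0.217] pointing down, gripper open.
Joint ranges: [-3.07, 3.07], [-1.43, 2.12], [-1.02, 1.25], [-3.03, 1.67], [-3.05, -0], [-3.03, 3.03]. Speed limits (rad/s): [2.39, 2.39, 3.01, 3.14, 3.14, 3.14].

INTERFACE

Orientations are given as [roll, pitch, yaw] about the fixed x, y, z axes, in that order (R = Rz(yaw) Ry(pitch) Rx(roll)).
In Python, from station import monitor, viewer, order gives the robot as it stands. The module is installed in compiled form; this text tells all that it offers.
- The arm moves only by the tool servo_tool, never from a script. Its argument "targets" is a list of rows, each an object with "angular": the turn, a rotation vector about the tool's x, y, z in degrees, a list of three; "xyz": the shift along the tool's x, y, z in cm, a list of three; "claw": the finger opening in cm, from 0 to 8.76. A call has 1 to 20 rows; each row shifts and turns the commanded pose from where the row before left it, along the tool's axes as they then stand; what a row does not reach is not made up. A row lasts 1/10 s, in which the tool goes at most 50 mm and 8.59 degrees, less where a joint would pass 70% of its speed; a pose out of reach is approached as far as the arm can. A call is refused whole if a number of a shift passes 5 or a number of a turn 8.59, either way. A call with a gripper value outside its range is refused whole. The fingers move at their own pace and stop on an object; "force" is the grip in N (left out, the last holds). Time passes only in rows, so rows that do not move let the fingers close. It gives the time, the measured TCP pose, the force, the opening and the grip force at its end, in the units of the state.
- monitor.get_state(): the state, without advancing time (a new reading comes with each control period).
- viewer.grab_frame(name): name is "scene" or "side" or "wrist"; returns a dict with "color" (384x512x3 uint8, blue, green, red), "fovy" (degrees; the focal length in pixels is half the picture's height over the tangent of half this angle, whatever the lens; pixels are square), "cx", "cy" (the principal point, pixels), "R" (3x3) and "t" (3): a world point X has camera coordinates R X + t. Camera axes: x right, y down, z forward; pixel columns grow to the right and rows downward; lengths in m; the calibration is good to about 2 mm. A picture is of the moment at which its call begins. There is no depth.
- order.job_done(): hands the job in; it is judged then, once.
The state is a dict: "t": time; "q": joint angles; "qd": joint speeds; "joint_efforts": joint torques, N m; "eef_pos": TCP position; "ee_rot": TCP orientation; "force": force on the tool from outside, world axes, zero at the start; "moment": the same for the moment, N m; "width": finger opening in m; "gripper_force": force on a finger pad.
Only numpy, scipy, OpenCV 4.12 (cv2) and the standard library are available. Lean on these libraries where they do the work, as an engineer would, in place of code of your own. Each camera call takes 0.05 s, during which the arm holds its last target. There are 200 camera calls.

TASK

Set the plate carrier in the press bed and slide it under the roller, nose first, until it is fully home against the stop and its front edge presses the presence switch. Only then raise the yellow lockout collar, push the drive lever through the gate from the red end fully over to the green end, and let the collar drop back down behind the tooth. Leave the foil roll, the cleaner bottle, the tin and the box of dies alone.

Things in the scene. Friction and masses are not known exactly. Their poses are not given: they have to be found in the camera images.
- press_bed: fixed infeed bed of a plate press: dark steel slab 250 x 130 mm, flat top 20 mm above the origin, which lies on the table. +x is the feed direction, z up. Two white guide rails 10 mm high run from x -88 to +88 mm, inner faces at y +-35.5 mm; flared lead-ins at x -110 to -86 mm. The carrier slides between the rails
- roller (a point): centre of the steel roller bar, 22 mm thick, that crosses the bed along y at bed x +50 mm, 58 mm above the table: the gap between bed and roller is 27 mm high. Its red bearing blocks stand at bed y +-49 to +-63 mm, their tops 75 mm above the table. The carrier's front part goes under it
- stop (a point): foot of the face of the low aluminium stop, at bed x +100 mm on the bed's top; the stop is 9 mm high, 75 mm wide. The carrier's front edge touches it when fully home
- home (a point): where the centre of the carrier's handle (carrier_grip) lies when the carrier is fully home: bed x -30, y 0 mm, 56 mm above the table. Axes as the bed's
- presence_switch (a joint): limit-switch arm, 50 mm long with an orange roller tip, just above the stop, hinged on a vertical pin at bed x +118, y +44 mm. 0 = free (tip stands 15 mm before the stop, mid-bed); grows (rad) as the carrier's front edge presses it to +x; about 0.34 with the carrier fully home. Light spring, 0.5 N; the carrier stays put when let go
- carrier_grip (a point): centre of the red handle, 36 (x) x 24 (y) x 30 mm high, on the rear of the loose plate carrier (0.3 to 0.6 kg): aluminium slab 160 (x) x 64 (y) x 20 mm, white blank plate on top. The point is 36 mm above its underside, 130 mm behind its front edge (nose, +x), 30 mm ahead of its rear edge, 14 mm below the handle's top. Starts flat on the mat
- mat: fixed black rubber mat 200 x 200 x 4 mm on which the carrier starts; origin at the centre of its underside, on the table
- console: fixed grey lever console 150 (x) x 100 (y) mm, 78 mm high, origin on the table under its middle. The lever swings in the console's x-z plane about an axis along y, 30 mm above the origin: it leans to -x (red end) at the start, to +x (green end) when engaged. Two steel gate strips run along x on top, at y +-8 to +-15 mm, 84 mm above the origin
- gate_tooth (a point): top middle of the gate's two teeth, which stand at console x -5 to +5, y +-8 to +-15 mm and reach 106 mm above the table. They stop the yellow collar unless it is raised; the lever's rod passes between them
- drive_lever (a joint): lever: steel rod 12 mm thick, black cap 18 mm across, top 130 mm from the hinge axis. 0 = red end, leaning 0.36 rad to console -x; grows (rad) towards +x; 0.72 = green end, leaning 0.36 rad to +x. Stays where left; needs about 3 N at the collar. With the collar down the teeth stop it at about 0.1; the collar drops behind them beyond about 0.64
- lockout_collar (a joint): yellow collar, 30 mm diameter, 38 mm long, sliding up along the lever (m). 0 = down (lower end 70, upper end 108 mm from the hinge axis); 0.012 = fully raised. A spring pulls it down, 2 to 3 N with its weight. Raised by 0.007 or more it passes over the teeth
- collar_grip (a point): point on the axis of the yellow collar where it is grasped, 96 mm from the lever's hinge axis with the collar down, 12 mm below the collar's upper end and 34 mm below the top of the lever's cap. Its z runs up along the lever, its y along the hinge axis; moves with lever and collar
- foil_roll: bystander: red roll standing on end, 90 mm diameter, 66 mm high, origin at the centre of its underside
- cleaner: bystander: blue bottle, 54 mm diameter, 210 mm high, origin at the centre of its underside
- die_box: bystander: orange open box 60 (x) x 100 (y) x 50 mm with steel die blocks, origin at the centre of its underside
- tin: bystander: green tin, 60 mm diameter, 140 mm high, standing close to the carrier on the robot's side of the mat, origin at the centre of its underside

How it is judged:
By the outcome, as a careful person would: the job done as asked, in the order asked, and still so for the second after the job is handed in, with the robot touching nothing.
It also fails if it takes over 61 s, if anything falls off the work surface, if the arm or the gripper's body presses on something with over 40 N, if the wrist force passes 120 N, or if a joint passes its speed limit or range.

## Working session

There is one attempt and no reset: what is moved stays moved. The work goes in short steps, Python scripts to look and compute and a tool call to move; the robot and the scene stay as the last step left them, time stands still between calls to the robot, and variables do not carry over. Pictures are saved under pics/ and viewed, at most 10 in all, crops included, and the job is handed in when it is done.

Besides the shell and the picture viewer there is one more tool, called after ">>>" as name(argument=value, ...) on one line, values as JSON. servo_tool: Moves the arm, as the interface text tells. Its arguments: {"type":"object","properties":{"targets":{"type":"array"},"force":{"type":"number"}},"required":["targets"]}

```bash
mkdir -p pics; cat > h.py <<'E'
import numpy as np, cv2, json
from station import monitor, viewer, order
def grab(n,f):
    d=viewer.grab_frame(n); cv2.imwrite(f'pics/{f}.png',d['color'])
    json.dump({k:(np.asarray(d[k]).tolist()) for k in('fovy','cx','cy','R','t')},open(f'pics/{f}.json','w')); return d
def cal(f):
    d=json.load(open(f'pics/{f}.json')); F=192/np.tan(np.radians(d['fovy'])/2)
    return F,d['cx'],d['cy'],np.array(d['R']),np.array(d['t'])
def onz(f,u,v,z):
    F,cx,cy,R,t=cal(f); r=R.T@np.array([(u-cx)/F,(v-cy)/F,1]); c=-R.T@t
    return c+r*(z-c[2])/r[2]
def proj(f,X):
    F,cx,cy,R,t=cal(f); p=R@np.asarray(X,float)+t; return np.array([cx+F*p[0]/p[2],cy+F*p[1]/p[2]])
E
python3 - <<'E'
from h import *
s=monitor.get_state(); print(s)
a=[grab(n,n+'0')for n in('scene','side','wrist')]
for n in('scene0','side0','wrist0'):
    F,cx,cy,R,t=cal(n); print(n,F,cx,cy,-R.T@t,R[2])
def big(i,f): cv2.imwrite(f'pics/{f}.png',cv2.resize(a[i]['color'],(800,600),interpolation=cv2.INTER_CUBIC))
big(0,'sceneB');big(1,'sideB');big(2,'wristB')
E
```

```text
{'t': 0.0, 'q': array([ 1.56211006e+00,  3.59381356e-01,  1.10284455e-02, -3.42504531e-04,
       -1.22410439e+00, -2.88070789e-01]), 'qd': array([-0.00130467, -0.00073479,  0.00023837,  0.0012535 , -0.00091125,
        0.00010914]), 'joint_efforts': array([-1.34668764e-03, -5.82711196e+01,  2.93064219e+01,  6.99761957e+00,
        7.26358965e-03, -1.56433121e-04]), 'eef_pos': array([0.19728488, 0.64497833, 0.21581443]), 'ee_rot': array([ 3.13990865e+00, -1.63225125e-04, -2.96873566e-01]), 'force': array([-0.28825491, -0.35325888,  0.05138971]), 'moment': array([0.0414738 , 0.05305444, 0.03596194]), 'gripper_force': 0.0, 'width': 0.08748920060194465}
scene0 422.61764793899874 256.49942777415106 188.48069540063045 [1.07665566 0.48510482 1.09722022] [-0.44434285 -0.38760755 -0.80766318]
side0 442.72786633239815 253.0677769673316 187.58405476461388 [ 0.03467839 -0.60813645  0.70567496] [ 0.49587708  0.62892829 -0.59879472]
wrist0 277.3406413468374 259.4682631476036 201.72448404840296 [0.27562436 0.62099915 0.38265463] [-0.28967033  0.08763451 -0.95310613]
```

View pics/sceneB.png

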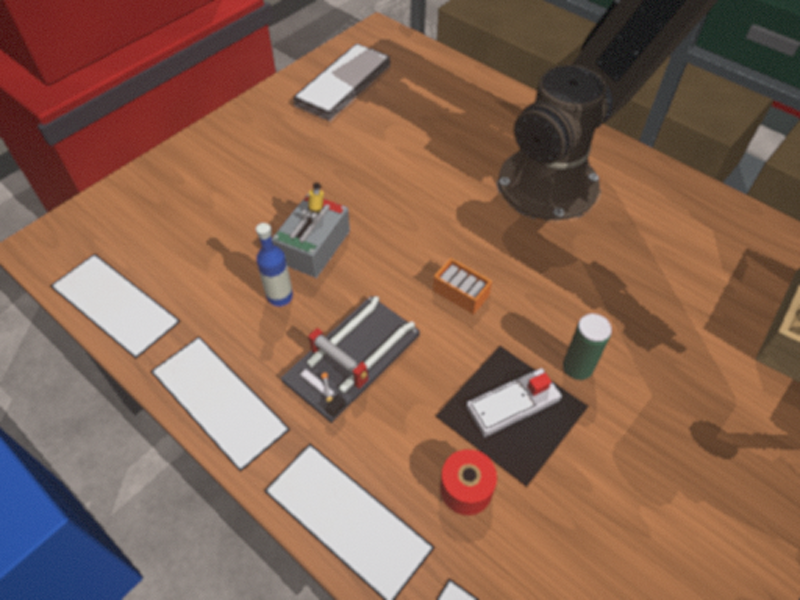

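View pics/sideB.png

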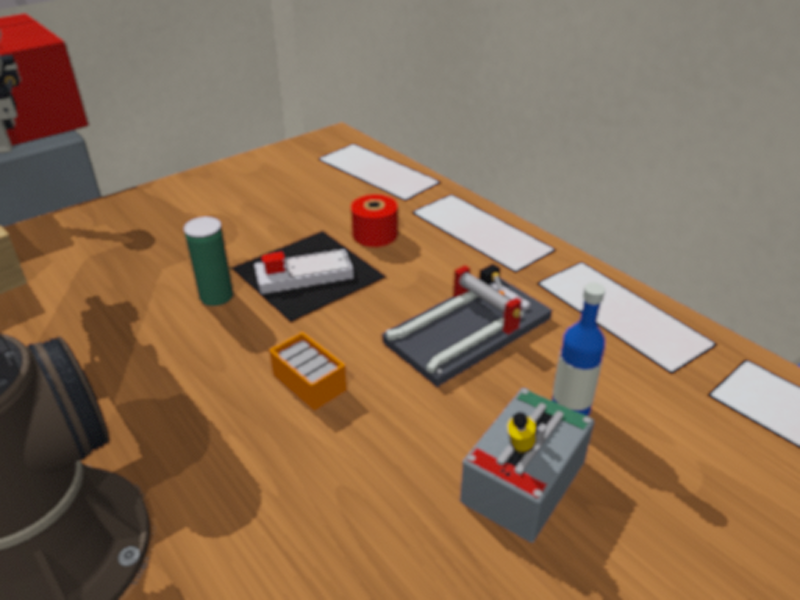

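The overview shows the carrier on the mat (scene, about 515,400; red handle 540,382). The bed is at about (352,357), and the console at (312,232) with the lever at its red end. I'll enlarge both views.

```bash
python3 - <<'E'
import cv2
a=cv2.imread('pics/scene0.png')[110:290,160:400]; cv2.imwrite('pics/c1.png',cv2.resize(a,None,fx=3.33333,fy=3.33333,interpolation=cv2.INTER_CUBIC))
a=cv2.imread('pics/side0.png')[140:350,140:390]; cv2.imwrite('pics/c2.png',cv2.resize(a,None,fx=2.8,fy=2.8,interpolation=cv2.INTER_CUBIC))
E
```

```text
(no output)
```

View pics/c1.png

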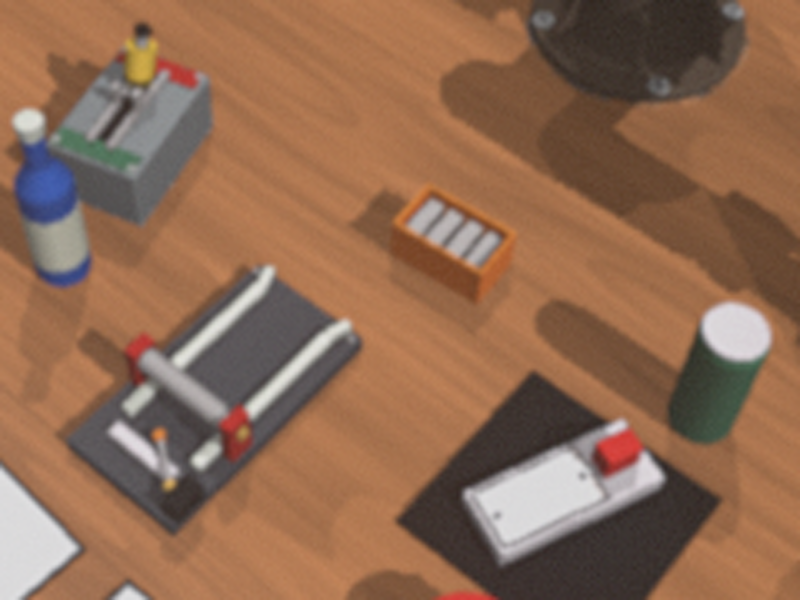

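View pics/c2.png

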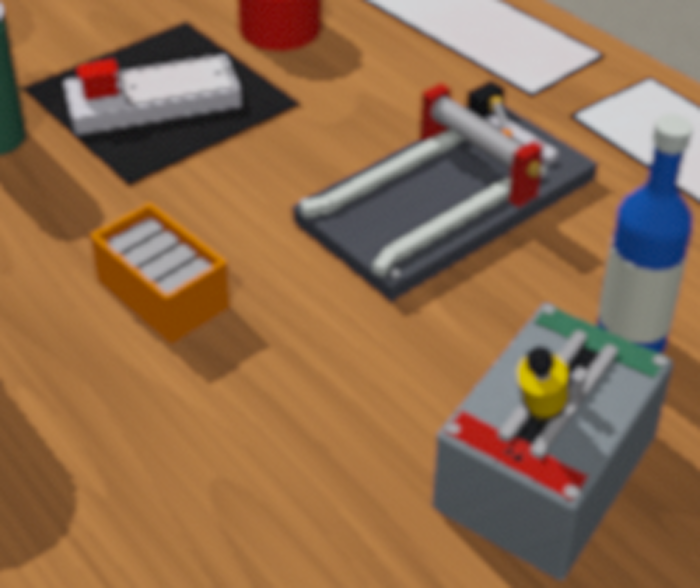

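```bash
cat > fit.py <<'E'
from h import *
from scipy.optimize import least_squares
c1=lambda u,v:np.array([160+u/3.33333,110+v/3.33333]); c2=lambda u,v:np.array([140+u/2.8,140+v/2.8])
def fit(name,A,B,x0):
    obs=[('scene0',c1(*p),np.array(X)/1e3)for p,X in A]+[('side0',c2(*p),np.array(X)/1e3)for p,X in B]
    def res(q):
        c,s=np.cos(q[2]),np.sin(q[2]);o=[]
        for f,p,X in obs:o.append(proj(f,[q[0]+c*X[0]-s*X[1],q[1]+s*X[0]+c*X[1],X[2]])-p)
        return np.concatenate(o)
    r=least_squares(res,x0,loss='soft_l1',f_scale=1.); print(name,r.x.round(4),np.degrees(r.x[2]).round(2)); print(res(r.x).reshape(-1,2).round(1).tolist()); return r.x
car=fit('carrier',[((463,492),(130,-32,24)),((497,553),(130,32,24)),((628,420),(-30,-32,24)),((665,475),(-30,32,24))],
 [((78,132),(-30,-32,4)),((240,108),(130,-32,4)),((240,92),(130,-32,24)),((230,58),(130,32,24))],[.45,.6,.6])
bed=fit('bed',[((68,437),(125,-65,20)),((177,528),(125,65,20)),((360,338),(-125,65,20)),((258,268),(-125,-65,20)),((138,345),(50,-56,75)),((236,415),(50,56,75))],
 [((297,208),(-125,65,20)),((392,284),(-125,-65,20)),((595,167),(125,-65,20)),((437,92),(50,56,75)),((526,150),(50,-56,75))],[.6,.2,.3])
con=fit('console',[((50,148),(75,-50,78)),((140,177),(75,50,78)),((212,83),(-75,50,78)),((118,50),(-75,-50,78)),((138,222),(75,50,0)),((210,125),(-75,50,0))],
 [((543,307),(75,50,78)),((668,355),(75,-50,78)),((572,502),(-75,-50,78)),((440,437),(-75,50,78)),((560,575),(-75,-50,0)),((437,505),(-75,50,0))],[.5,-.2,.5])
for n,p,z in[('tin',(736,332),.14),('bottle',(30,125),.21),('box',(455,233),.05),('roll',(0,0),0)]:
    print(n,onz('scene0',*c1(*p),z).round(3))
print('roll',onz('scene0',468/1.5625,472/1.5625,.066))
E
python3 fit.py
```

```text
carrier [ 0.481   0.2954 -0.4216] -24.16
[[-1.1, -1.5], [-0.3, -0.6], [-1.9, -0.5], [-1.0, 1.0], [-1.3, -0.9], [-0.2, -1.3], [-0.5, -1.6], [-1.5, -1.9]]
bed [ 0.6422 -0.0139  0.0335] 1.92
[[-0.0, -0.8], [0.3, -2.0], [1.2, -3.0], [-0.4, -3.8], [-2.8, 1.3], [-2.9, 2.1], [-4.6, -0.3], [-1.4, 1.2], [-1.0, -2.5], [1.1, -3.3], [3.0, -3.8]]
console [ 0.5014 -0.2699  0.2878] 16.49
[[-2.5, -1.4], [-2.0, 0.1], [-1.3, -3.4], [0.5, -2.6], [1.1, 1.9], [0.7, -0.2], [-1.2, -4.8], [1.4, -1.1], [1.4, 0.5], [-2.5, -2.9], [0.6, 1.4], [-3.5, -0.2]]
tin [0.381 0.325 0.14 ]
bottle [ 0.644 -0.218  0.21 ]
box [0.393 0.054 0.05 ]
roll [ 0.439 -0.549  0.   ]
roll [0.70450531 0.3061656  0.066     ]
```

Both crops give consistent poses: carrier handle near (0.481, 0.295), bed near (0.642, -0.014), console near (0.501, -0.270). I'll move above the handle and refine with the wrist camera.

>>> servo_tool(targets=[{"angular": [0, 0, 7.15], "xyz": [0, 0, 0], "claw": 8.7}, {"angular": [0, 0, 0], "xyz": [2.5, 1.3, 0], "claw": 8.7}, {"angular": [0, 0, 0], "xyz": [2.9, 1.45, 0], "claw": 8.7}, {"angular": [0, 0, 0], "xyz": [2.9, 1.45, 0], "claw": 8.7}, {"angular": [0, 0, 0], "xyz": [2.9, 1.45, 0], "claw": 8.7}, {"angular": [0, 0, 0], "xyz": [2.9, 1.45, 0], "claw": 8.7}, {"angular": [0, 0, 0], "xyz": [2.9, 1.45, 0], "claw": 8.7}, {"angular": [0, 0, 0], "xyz": [2.9, 1.45, 0], "claw": 8.7}, {"angular": [0, 0, 0], "xyz": [2.9, 1.45, 0], "claw": 8.7}, {"angular": [0, 0, 0], "xyz": [2.9, 1.45, 0], "claw": 8.7}, {"angular": [0, 0, 0], "xyz": [2.9, 1.45, 0], "claw": 8.7}, {"angular": [0, 0, 0], "xyz": [2.9, 1.45, 0], "claw": 8.7}, {"angular": [0, 0, 0], "xyz": [2.9, 1.45, 0], "claw": 8.7}, {"angular": [0, 0, 0], "xyz": [2.9, 1.45, 0], "claw": 8.7}, {"angular": [0, 0, 0], "xyz": [2.9, 1.45, 0], "claw": 8.7}, {"angular": [0, 0, 0], "xyz": [0, 0, 0], "claw": 8.7}, {"angular": [0, 0, 0], "xyz": [0, 0, 0], "claw": 8.7}])

```text
t: 1.85
eef_pos: [0.482, 0.2964, 0.2165]
ee_rot: [3.141, 0.0, -0.423]
force: [0.5, 0.4, 0.5]
width: 0.0871
gripper_force: 0.0
```

```bash
python3 - <<'E'
from h import *
d=grab('wrist','w1'); s=monitor.get_state(); print(s['t'],s['q'],s['eef_pos'],s['ee_rot'])
cv2.imwrite('pics/w1B.png',cv2.resize(d['color'],(800,600),interpolation=cv2.INTER_CUBIC))
c,sn=np.cos(-.4216),np.sin(-.4216)
for X in [(-18,-12,54),(18,-12,54),(18,12,54),(-18,12,54),(130,32,24),(130,-32,24),(-30,32,24)]:
    x,y,z=np.array(X)/1e3; print(X,(proj('w1',[.481+c*x-sn*y,.2954+sn*x+c*y,z])*1.5625).round(0))
E
```

```text
1.9 [ 8.98093100e-01  1.80448888e-01 -2.32830152e-01 -2.14027384e-04
 -1.15780089e+00  2.50388370e-01] [0.48170252 0.29695739 0.21656493] [ 3.14136645e+00  2.60169922e-04 -4.22400815e-01]
(-18, -12, 54) [422. 310.]
(18, -12, 54) [422. 265.]
(18, 12, 54) [391. 265.]
(-18, 12, 54) [392. 310.]
(130, 32, 24) [364. 112.]
(130, -32, 24) [449. 112.]
(-30, 32, 24) [370. 313.]
```

View pics/w1B.png

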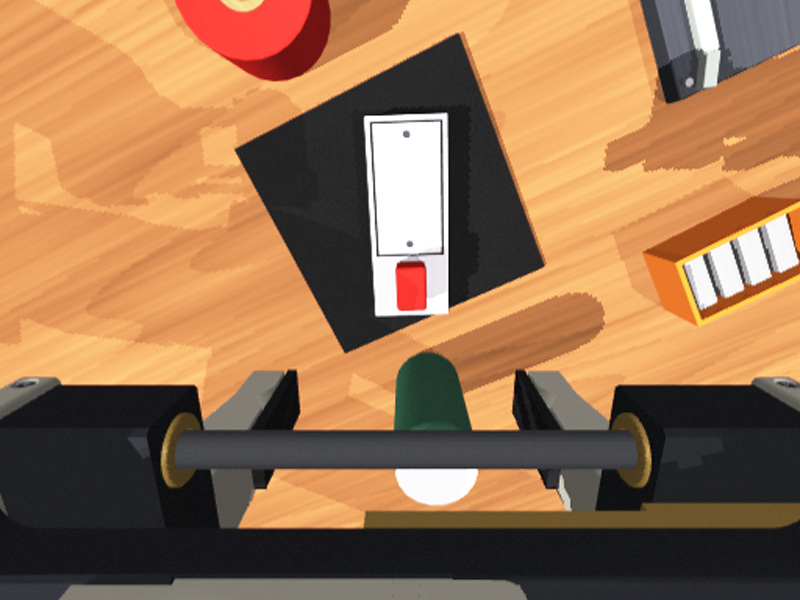

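The wrist view shows the handle top at about (412,287) and the slab corners at (364,115), (448,113), (449,314) and (376,316). All of these are close to prediction, so I'll refit on this view.

```bash
cat > fitw.py <<'E'
from h import *
from scipy.optimize import least_squares
def fitw(f,obs,x0,s=1.5625):
    def res(q):
        c,sn=np.cos(q[2]),np.sin(q[2]);o=[]
        for p,X in obs:
            X=np.array(X)/1e3
            o.append(proj(f,[q[0]+c*X[0]-sn*X[1],q[1]+sn*X[0]+c*X[1],X[2]])-((np.array(p)+.5)/s-.5))
        return np.concatenate(o)
    r=least_squares(res,x0,loss='soft_l1'); print(r.x.round(4),np.degrees(r.x[2]).round(2)); print((res(r.x).reshape(-1,2)*s).round(1).tolist()); return r.x
E
python3 - <<'E'
from fitw import *
fitw('w1',[((364,115),(130,32,24)),((448,113),(130,-32,24)),((449,314),(-30,-32,24)),((376,316),(-30,32,24)),((426,310),(-18,-12,54)),((398,310),(-18,12,54)),((396,264),(18,12,54)),((425,262),(18,-12,54))],[.48,.295,-.42])
E
```

```text
[ 0.4793  0.2923 -0.3894] -22.31
[[-0.3, -1.1], [0.2, -2.2], [-0.0, -1.3], [-0.7, -0.9], [1.3, 0.3], [-0.9, 1.3], [-0.7, 2.6], [1.4, 3.6]]
```

>>> servo_tool(targets=[{"angular": [0, 0, -1.9], "xyz": [0, 0.52, 0], "claw": 8.0}, {"angular": [0, 0, 0], "xyz": [0, 0, 3], "claw": 6.0}, {"angular": [0, 0, 0], "xyz": [0, 0, 3], "claw": 5.5}, {"angular": [0, 0, 0], "xyz": [0, 0, 3], "claw": 5.5}, {"angular": [0, 0, 0], "xyz": [0, 0, 3], "claw": 5.5}, {"angular": [0, 0, 0], "xyz": [0, 0, 2.5], "claw": 5.5}, {"angular": [0, 0, 0], "xyz": [0, 0, 1.5], "claw": 5.5}, {"angular": [0, 0, 0], "xyz": [0, 0, 0.65], "claw": 5.5}, {"angular": [0, 0, 0], "xyz": [0, 0, 0], "claw": 5.5}, {"angular": [0, 0, 0], "xyz": [0, 0, 0], "claw": 2.0}, {"angular": [0, 0, 0], "xyz": [0, 0, 0], "claw": 1.5}, {"angular": [0, 0, 0], "xyz": [0, 0, 0], "claw": 1.5}, {"angular": [0, 0, 0], "xyz": [0, 0, 0], "claw": 1.5}, {"angular": [0, 0, 0], "xyz": [0, 0, 0], "claw": 1.5}], force=50)

```text
t: 3.3
eef_pos: [0.4798, 0.2924, 0.0506]
ee_rot: [-3.141, -0.0, -0.389]
force: [-0.5, 0.3, -0.1]
width: 0.0207
gripper_force: 0.0
```

```bash
python3 - <<'E'
from h import *
d=grab('wrist','w2'); s=monitor.get_state(); print(s['t'],s['width'],s['gripper_force'],s['force'])
d=grab('side','s2'); a=cv2.resize(d['color'][130:250,130:260],None,fx=3.5,fy=3.5,interpolation=cv2.INTER_CUBIC)
b=cv2.imread('pics/w2.png')[100:340,130:390]; b=cv2.resize(b,(338,312))
o=np.zeros((420,800,3),np.uint8);o[:a.shape[0],:455]=a[:420];o[:312,460:798]=b;cv2.imwrite('pics/m2.png',o)
E
```

```text
3.35 0.018160681354809863 0.0 [ 0.24475183  0.19893548 -0.52863971]
```

View pics/m2.png

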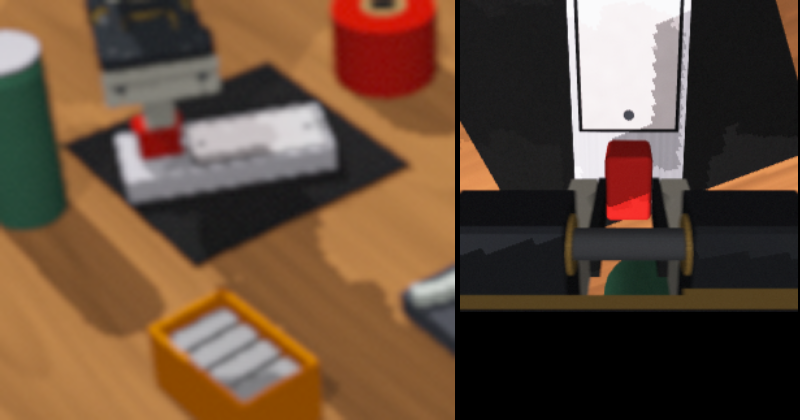

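The fingers don't appear to be around the handle: in the side view their tips end at the handle's top (160,118). I'll project the nominal tip to check.

```bash
python3 - <<'E'
from h import *
s=monitor.get_state();p=s['eef_pos'];print(p,s['width'],s['q'])
for z in(.028,.0476,.054,.07,.09):
    a=proj('s2',[p[0],p[1],z]); b=proj('w2',[p[0],p[1],z]); print(z,((a-[130,130])*3.5).round(),((b-[130,100])*1.3+[460,0]).round())
c,sn=np.cos(-.389),np.sin(-.389)
for X in [(0,0,54),(-18,-12,54),(18,-12,54),(-18,-12,24),(18,-12,24),(-30,-32,4),(130,-32,4)]:
    x,y,z=np.array(X)/1e3; Y=[.4793+c*x-sn*y,.2923+sn*x+c*y,z]; print(X,((proj('s2',Y)-130)*3.5).round(),((proj('w2',Y)-[130,100])*1.3+[460,0]).round())
E
```

```text
[0.47970523 0.29237478 0.05042882] 0.016497470362106578 [ 8.95767912e-01  3.39148011e-01 -4.46379729e-01 -3.65115309e-05
 -7.84956168e-01  2.86457524e-01]
0.028 [160. 144.] [628. 169.]
0.0476 [157. 123.] [628. 184.]
0.054 [156. 116.] [628. 190.]
0.07 [154.  99.] [628. 205.]
0.09 [151.  76.] [628. 230.]
(0, 0, 54) [156. 117.] [628. 190.]
(-18, -12, 54) [134. 129.] [652. 222.]
(18, -12, 54) [182. 121.] [653. 157.]
(-18, -12, 24) [139. 161.] [649. 195.]
(18, -12, 24) [186. 154.] [650. 137.]
(-30, -32, 4) [130. 200.] [677. 197.]
(130, -32, 4) [335. 165.] [690. -78.]
```

```bash
python3 - <<'E'
from h import *
a=grab('side','s3')['color'][120:200,140:220]; b=grab('wrist','w3')['color'][190:330,185:335]; s=monitor.get_state();print(s['width'],s['gripper_force'],s['eef_pos'])
o=np.hstack([cv2.resize(a,(390,390),interpolation=cv2.INTER_CUBIC),cv2.resize(b,(410,390),interpolation=cv2.INTER_CUBIC)]);cv2.imwrite('pics/m3.png',o)
E
```

```text
0.015442538526356452 0.0 [0.4796784  0.29231734 0.05031654]
```

View pics/m3.png

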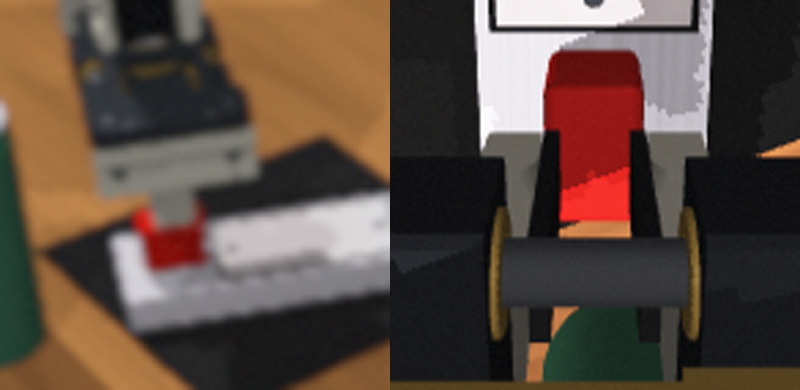

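The fingertips are at the handle's top, about z 0.055, so they stand roughly 25 mm higher than nominal. I'll open, go down in small steps watching the force, and close again.

>>> servo_tool(targets=[{"angular": [0, 0, 0], "xyz": [0, 0, -0.3], "claw": 4.5}, {"angular": [0, 0, 0], "xyz": [0, 0, 0], "claw": 4.5}, {"angular": [0, 0, 0], "xyz": [0, 0, 0], "claw": 4.5}, {"angular": [0, 0, 0], "xyz": [0, 0, 0], "claw": 4.5}, {"angular": [0, 0, 0], "xyz": [0, 0, 0], "claw": 4.5}, {"angular": [0, 0, 0], "xyz": [0, 0, 0.5], "claw": 4.5}, {"angular": [0, 0, 0], "xyz": [0, 0, 0.5], "claw": 4.5}, {"angular": [0, 0, 0], "xyz": [0, 0, 0.5], "claw": 4.5}, {"angular": [0, 0, 0], "xyz": [0, 0, 0.3], "claw": 4.5}, {"angular": [0, 0, 0], "xyz": [0, 0, 0], "claw": 4.5}])

```text
t: 4.5
eef_pos: [0.4793, 0.292, 0.0345]
ee_rot: [3.14, 0.0, -0.389]
force: [-0.0, 0.5, -0.4]
width: 0.0446
gripper_force: 0.0
```

>>> servo_tool(targets=[{"angular": [0, 0, 0], "xyz": [0, 0, 0.4], "claw": 4.5}, {"angular": [0, 0, 0], "xyz": [0, 0, 0.2], "claw": 4.0}, {"angular": [0, 0, 0], "xyz": [0, 0, 0], "claw": 2.0}, {"angular": [0, 0, 0], "xyz": [0, 0, 0], "claw": 1.5}, {"angular": [0, 0, 0], "xyz": [0, 0, 0], "claw": 1.5}, {"angular": [0, 0, 0], "xyz": [0, 0, 0], "claw": 1.5}, {"angular": [0, 0, 0], "xyz": [0, 0, 0], "claw": 1.5}, {"angular": [0, 0, 0], "xyz": [0, 0, 0], "claw": 1.5}])

```text
t: 5.3
eef_pos: [0.4798, 0.2925, 0.0294]
ee_rot: [-3.141, -0.0, -0.388]
force: [0.3, -0.1, 0.8]
width: 0.0236
gripper_force: 50.0
```

```bash
python3 - <<'E'
from h import *
s=monitor.get_state();print(s['width'],s['gripper_force'],s['eef_pos'],s['force'],s['moment'])
E
```

```text
0.023614891053385857 49.99993979930878 [0.47975069 0.29248511 0.02937782] [ 0.30625013 -0.06605747  0.79811716] [ 0.19630813 -0.04210738  0.01331418]
```

Grasp is firm: width 23.6 mm, 50 N. I'll lift, carry the carrier to just behind the bed and align the yaw.

>>> servo_tool(targets=[{"angular": [0, 0, 0], "xyz": [0, 0, -0.5], "claw": 1.5}, {"angular": [0, 0, 0], "xyz": [0, 0, -1.5], "claw": 1.5}, {"angular": [0, 0, 0], "xyz": [0, 0, -2], "claw": 1.5}, {"angular": [0, 0, 0], "xyz": [0, 0, -2], "claw": 1.5}, {"angular": [0, 0, 0], "xyz": [0.7, 1.2, 0], "claw": 1.5}, {"angular": [0, 0, 0], "xyz": [1.3, 2.2, 0], "claw": 1.5}, {"angular": [0, 0, 0], "xyz": [1.5, 2.6, 0], "claw": 1.5}, {"angular": [0, 0, 0], "xyz": [1.5, 2.6, 0], "claw": 1.5}, {"angular": [0, 0, 0], "xyz": [1.5, 2.6, 0], "claw": 1.5}, {"angular": [0, 0, 0], "xyz": [1.5, 2.6, 0], "claw": 1.5}, {"angular": [0, 0, 0], "xyz": [1.5, 2.6, 0], "claw": 1.5}, {"angular": [0, 0, 0], "xyz": [1.5, 2.6, 0], "claw": 1.5}, {"angular": [0, 0, 0], "xyz": [1.5, 2.6, 0], "claw": 1.5}, {"angular": [0, 0, 0], "xyz": [1.5, 2.6, 0], "claw": 1.5}, {"angular": [0, 0, 0], "xyz": [1.1, 1.8, 0], "claw": 1.5}, {"angular": [0, 0, 0], "xyz": [0.6, 1.1, 0], "claw": 1.5}, {"angular": [0, 0, -6], "xyz": [0, 0, 0], "claw": 1.5}, {"angular": [0, 0, -6], "xyz": [0, 0, 0], "claw": 1.5}, {"angular": [0, 0, -6], "xyz": [0, 0, 0], "claw": 1.5}, {"angular": [0, 0, -6.2], "xyz": [0, 0, 0], "claw": 1.5}])

```text
t: 7.3
eef_pos: [0.5211, -0.0183, 0.0884]
ee_rot: [3.141, 0.002, 0.038]
force: [0.5, -0.1, -6.0]
width: 0.0238
gripper_force: 50.0
```

>>> servo_tool(targets=[{"angular": [0, 0, 0], "xyz": [0, 0, 0], "claw": 1.5}, {"angular": [0, 0, 0], "xyz": [0, 0, 0], "claw": 1.5}])

```text
t: 7.5
eef_pos: [0.5216, -0.0181, 0.0887]
ee_rot: [3.141, 0.001, 0.031]
force: [-0.3, -0.2, -4.7]
width: 0.0236
gripper_force: 50.0
```

```bash
python3 - <<'E'
from h import *
s=monitor.get_state();print(s['width'],s['gripper_force'],s['eef_pos'],s['ee_rot'],s['q'],s['moment'],s['force'])
d=grab('wrist','w4');cv2.imwrite('pics/w4B.png',cv2.resize(d['color'][0:300,60:460],(800,600),interpolation=cv2.INTER_CUBIC));grab('side','s4')
E
```

```text
0.02357577884426958 49.99830722808838 [ 0.52160645 -0.01808944  0.08873942] [3.14142690e+00 1.23204112e-03 3.07193527e-02] [ 3.41466649e-01  2.33161867e-01 -4.92038357e-01 -2.92200833e-04
 -8.46819838e-01  1.26024281e+00] [-0.0470565   0.23996787  0.02933384] [-0.27771159 -0.19282618 -4.66021641]
```

View pics/w4B.png

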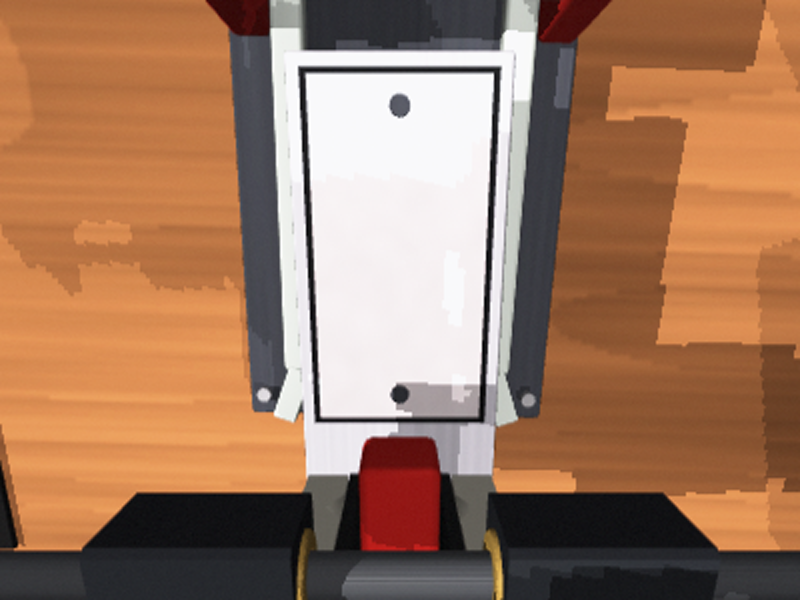

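The wrist view shows the carrier's nose at (286..514, 52) and its rear at (306..492, 475). The bed's rear corners are at (253,411) and (538,416), and its side edges reach (231,38) and (576,40). I'll fit both.

```bash
cat > rel.py <<'E'
from h import *
from scipy.optimize import least_squares
def solve(f,px,pts,x0,edges=(),z=None):
    n=len(edges)
    def res(q):
        c,s=np.cos(q[2]),np.sin(q[2]);o=[]
        zz=q[3] if z is None else None; L=list(zip(px,pts))+[(e[0],(q[-n+i],e[1],e[2])) for i,e in enumerate(edges)]
        for p,X in L:
            X=np.array(X,float)/1e3
            o.append(proj(f,[q[0]+c*X[0]-s*X[1],q[1]+s*X[0]+c*X[1],X[2]+(zz or 0)])-((np.array(p)+.5)/2-.5+[60,0]))
        return np.concatenate(o)
    r=least_squares(res,list(x0)+([.06] if z is None else [])+[50]*n); print(r.x.round(4),np.degrees(r.x[2]).round(2),(res(r.x)*2).round(1)); return r.x
b=solve('w4',[(253,411),(538,416)],[(-125,65,20),(-125,-65,20)],[.642,-.014,.033],[((231,38),65,20),((576,40),-65,20)],z=0)
k=solve('w4',[(286,52),(514,52),(306,475),(492,475)],[(130,32,20),(130,-32,20),(-30,32,20),(-30,-32,20)],[.522,-.018,.033])
d=k[:2]-b[:2];c,s=np.cos(b[2]),np.sin(b[2]);print('carrier in bed',(c*d[0]+s*d[1])*1e3,(-s*d[0]+c*d[1])*1e3,np.degrees(k[2]-b[2]))
E
python3 rel.py
```

```text
[ 6.49000e-01 -1.53000e-02  1.00000e-02  1.95242e+01  2.15538e+01] 0.57 [-2.4 -0.2  2.8  0.6 -4.2  0.3  3.9  0.4]
[ 0.5312 -0.0178  0.029   0.0232] 1.66 [ 17.8  -6.5 -17.9  -6.1  17.    7.8 -16.8   8.1]
carrier in bed -117.81404148919592 -1.3507124258706849 1.0894803803579978
```

```bash
sed -i 's/^k=.*/k=solve("w4",[(286,52),(514,52)],[(130,32,84),(130,-32,84)],[.522,-.018,.033],[((306,475),32,84),((492,475),-32,84)],z=0)/' rel.py; python3 rel.py
```

```text
[ 6.49000e-01 -1.53000e-02  1.00000e-02  1.95242e+01  2.15538e+01] 0.57 [-2.4 -0.2  2.8  0.6 -4.2  0.3  3.9  0.4]
[ 0.5186 -0.0182  0.029   5.1178  5.2505] 1.66 [-4.7  0.   4.6  0.5 -1.6  0.1  1.7  0.1]
carrier in bed -130.39669981650277 -1.5887196623647977 1.0860910387422575
```

The carrier sits 1.6 mm to bed -y and is yawed +1.1° relative to the bed. I'll correct that, move forward 2.3 cm and lower.

>>> servo_tool(targets=[{"angular": [0, 0, 1.1], "xyz": [0, -0.16, 0], "claw": 1.5}, {"angular": [0, 0, 0], "xyz": [1.2, 0, 0], "claw": 1.5}, {"angular": [0, 0, 0], "xyz": [1.1, 0, 0], "claw": 1.5}, {"angular": [0, 0, 0], "xyz": [0, 0, 1], "claw": 1.5}, {"angular": [0, 0, 0], "xyz": [0, 0, 1], "claw": 1.5}, {"angular": [0, 0, 0], "xyz": [0, 0, 0.8], "claw": 1.5}, {"angular": [0, 0, 0], "xyz": [0, 0, 0.4], "claw": 1.5}, {"angular": [0, 0, 0], "xyz": [0, 0, 0], "claw": 1.5}])

```text
t: 8.4
eef_pos: [0.5402, -0.0169, 0.055]
ee_rot: [3.14, 0.011, 0.013]
force: [-15.8, 2.8, 0.9]
width: 0.0235
gripper_force: 50.0
```

```bash
python3 - <<'E'
from h import *
s=monitor.get_state();print(s['width'],s['gripper_force'],s['eef_pos'],s['ee_rot'],s['moment'],s['force'])
d=grab('wrist','w5');e=grab('scene','k5')
o=np.hstack([cv2.resize(d['color'][0:240,140:380],(400,400),interpolation=cv2.INTER_CUBIC),cv2.resize(e['color'][170:290,170:290],(400,400),interpolation=cv2.INTER_CUBIC)]);cv2.imwrite('pics/m5.png',o)
E
```

```text
0.023518672775324816 50.004796385765076 [ 0.54016053 -0.01694576  0.05495657] [3.14007348 0.01080901 0.01293855] [0.89312362 5.4657336  0.18129186] [-15.77095638   2.8314331    0.85015019]
```

View pics/m5.png

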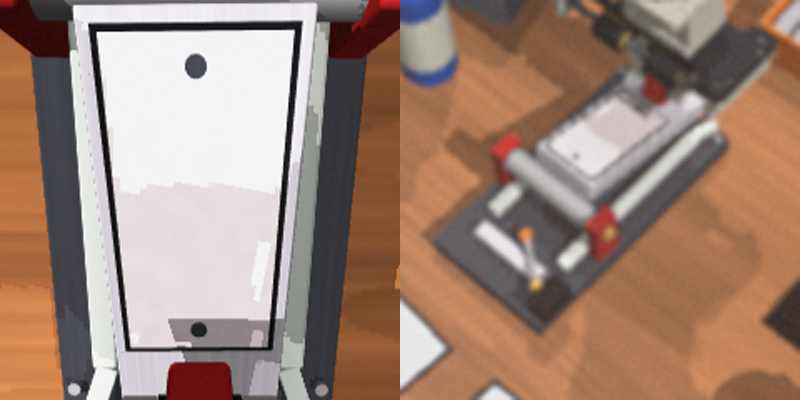

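The -x force of 16 N says the nose is touching the roller, so the bed is about 1 cm closer than I estimated. The lateral fit looks centred. I'll back off and then lower.

>>> servo_tool(targets=[{"angular": [0, 0, 0], "xyz": [-0.8, 0, 0], "claw": 1.5}, {"angular": [0, 0, 0], "xyz": [-0.8, 0, 0], "claw": 1.5}, {"angular": [0, 0, 0], "xyz": [0, 0, 0], "claw": 1.5}, {"angular": [0, 0, 0], "xyz": [0, 0, 0], "claw": 1.5}])

```text
t: 8.9
eef_pos: [0.53, -0.0161, 0.0577]
ee_rot: [-3.141, -0.001, 0.015]
force: [1.3, 0.6, -5.4]
width: 0.0233
gripper_force: 50.0
```

```bash
python3 - <<'E'
from h import *
s=monitor.get_state();print(s['width'],s['eef_pos'],s['ee_rot'],s['moment'],s['force'])
E
```

```text
0.02330641826877207 [ 0.53002774 -0.01606411  0.05765738] [-3.14142841e+00 -1.32752016e-03  1.50000561e-02] [ 0.01685897  0.19467817 -0.02684089] [ 1.33997245  0.64505142 -5.44891414]
```

>>> servo_tool(targets=[{"angular": [0, 0, 0], "xyz": [0, 0, 0.5], "claw": 1.5}, {"angular": [0, 0, 0], "xyz": [0, 0, 0.4], "claw": 1.5}, {"angular": [0, 0, 0], "xyz": [0, 0, 0], "claw": 1.5}, {"angular": [0, 0, 0], "xyz": [0, 0, 0], "claw": 1.5}])

```text
t: 9.3
eef_pos: [0.5291, -0.0163, 0.048]
ee_rot: [3.141, 0.001, 0.015]
force: [0.2, 0.2, -5.4]
width: 0.0237
gripper_force: 50.0
```

```bash
python3 - <<'E'
from h import *
s=monitor.get_state();print(s['width'],s['eef_pos'],s['ee_rot'],s['moment'],s['force'])
E
```

```text
0.02374022185140537 [ 0.52910971 -0.01628712  0.04795256] [3.14142484e+00 6.47970390e-04 1.46156905e-02] [-0.05815501  0.21008655  0.04686451] [ 0.24733778  0.22607808 -5.35134079]
```

>>> servo_tool(targets=[{"angular": [0, 0, 0], "xyz": [0, 0, 0.2], "claw": 1.5}, {"angular": [0, 0, 0], "xyz": [0, 0, 0], "claw": 1.5}, {"angular": [0, 0, 0], "xyz": [0, 0, 0], "claw": 1.5}])

```text
t: 9.6
eef_pos: [0.5301, -0.0162, 0.0473]
ee_rot: [3.141, -0.002, 0.015]
force: [-1.2, 0.1, 5.5]
width: 0.0238
gripper_force: 50.0
```

```bash
python3 - <<'E'
from h import *
s=monitor.get_state();print(s['width'],s['eef_pos'],s['ee_rot'],s['moment'],s['force'])
E
```

```text
0.023778147711312304 [ 0.53005221 -0.01621555  0.04734576] [ 3.14145255e+00 -1.58998050e-03  1.54166936e-02] [-0.1283073   0.97459911  0.06442808] [-1.22874586  0.07724791  5.53063631]
```

>>> servo_tool(targets=[{"angular": [0, 0, 0], "xyz": [0, 0, 0], "claw": 3.2}, {"angular": [0, 0, 0], "xyz": [0, 0, 0], "claw": 3.2}, {"angular": [0, 0, 0], "xyz": [0, 0, 0], "claw": 3.2}, {"angular": [0, 0, 0], "xyz": [0, 0, 0], "claw": 3.2}])

```text
t: 10.0
eef_pos: [0.5294, -0.0162, 0.0463]
ee_rot: [-3.142, -0.0, 0.015]
force: [0.1, -0.3, -0.9]
width: 0.0322
gripper_force: 0.0
```

```bash
python3 - <<'E'
from h import *
s=monitor.get_state();print(s['width'],s['eef_pos'],s['moment'],s['force'])
d=grab('wrist','w6')
# handle red & slab edges: intensity profiles
im=d['color'].astype(int)
red=(im[...,2]>90)&(im[...,1]<60)&(im[...,0]<60)
red[:, :200]=0; red[:,320:]=0
v,u=np.nonzero(red[180:290]); print('red u',u.min(),u.max(),u.mean(),'v',v.min()+180,v.max()+180)
for r in (10,60,110,160,200):
    g=im[r,170:350].sum(1)//3; e=np.nonzero(np.abs(np.diff(g))>45)[0]+170; print(r,e.tolist())
E
```

```text
0.03217039725094661 [ 0.52939619 -0.01618169  0.04629036] [-0.05241158  0.01071944 -0.01631222] [ 0.05785758 -0.33435898 -0.89424971]
red u 239 286 259.3688073394495 v 208 274
10 [178, 196, 200, 235, 316, 317, 320, 342, 343]
60 [182, 199, 202, 203, 209, 212, 213, 304, 305, 308, 314, 329, 337, 338]
110 [185, 201, 205, 211, 212, 214, 215, 302, 303, 305, 306, 311, 312, 325, 333, 334]
160 [189, 204, 205, 208, 214, 217, 300, 301, 303, 304, 308, 309, 321, 329, 330]
200 [192, 206, 207, 210, 211, 216, 217, 251, 302, 307]
```

Released and flat on the bed, between the rails. I'll regrip lightly and push in stages, watching the force.

>>> servo_tool(targets=[{"angular": [0, 0, 0], "xyz": [0, 0, 0], "claw": 1.5}, {"angular": [0, 0, 0], "xyz": [0, 0, 0], "claw": 1.5}, {"angular": [0, 0, 0], "xyz": [0, 0, 0], "claw": 1.5}, {"angular": [0, 0, 0], "xyz": [0.5, 0, 0], "claw": 1.5}, {"angular": [0, 0, 0], "xyz": [0.7, 0, 0], "claw": 1.5}, {"angular": [0, 0, 0], "xyz": [0.7, 0, 0], "claw": 1.5}, {"angular": [0, 0, 0], "xyz": [0.5, 0, 0], "claw": 1.5}, {"angular": [0, 0, 0], "xyz": [0, 0, 0], "claw": 1.5}], force=30)

```text
t: 10.85
eef_pos: [0.5522, -0.0164, 0.0462]
ee_rot: [3.141, 0.003, 0.014]
force: [-4.0, -1.3, 5.0]
width: 0.0235
gripper_force: 30.0
```

```bash
cat > st.py <<'E'
from h import *
s=monitor.get_state();print(s['t'],s['width'],s['gripper_force'],s['eef_pos'].round(4),s['ee_rot'].round(4),s['moment'].round(2),s['force'].round(1))
E
python3 st.py
```

```text
10.85 0.02354986840796884 29.999655783176422 [ 0.5522 -0.0164  0.0462] [3.1408e+00 2.7000e-03 1.4400e-02] [-0.42  1.47  0.02] [-4.  -1.3  5. ]
```

>>> servo_tool(targets=[{"angular": [0, 0, 0], "xyz": [0.6, 0, -0.05], "claw": 1.5}, {"angular": [0, 0, 0], "xyz": [0.8, 0, 0], "claw": 1.5}, {"angular": [0, 0, 0], "xyz": [0.8, 0, 0], "claw": 1.5}, {"angular": [0, 0, 0], "xyz": [0.8, 0, 0], "claw": 1.5}, {"angular": [0, 0, 0], "xyz": [0.5, 0, 0], "claw": 1.5}, {"angular": [0, 0, 0], "xyz": [0, 0, 0], "claw": 1.5}])

```text
t: 11.45
eef_pos: [0.5892, -0.0153, 0.0464]
ee_rot: [3.142, -0.0, 0.015]
force: [0.6, -0.3, -4.1]
width: 0.0238
gripper_force: 30.0
```

```bash
python3 st.py
```

```text
11.45 0.023785687511020795 29.998091161251068 [ 0.5892 -0.0153  0.0464] [ 3.1415e+00 -3.0000e-04  1.4500e-02] [-0.15 -0.12 -0.02] [ 0.6 -0.3 -4.1]
```

>>> servo_tool(targets=[{"angular": [0, 0, 0], "xyz": [0.4, 0, 0.03], "claw": 1.5}, {"angular": [0, 0, 0], "xyz": [0.5, 0, 0], "claw": 1.5}, {"angular": [0, 0, 0], "xyz": [0.4, 0, 0], "claw": 1.5}, {"angular": [0, 0, 0], "xyz": [0, 0, 0], "claw": 1.5}])

```text
t: 11.85
eef_pos: [0.5966, -0.0154, 0.0462]
ee_rot: [3.141, 0.009, 0.014]
force: [-18.2, 3.9, 12.2]
width: 0.0236
gripper_force: 30.0
```

```bash
python3 st.py
```

```text
11.85 0.0235793354074645 30.004083216190338 [ 0.5966 -0.0154  0.0462] [3.141  0.0086 0.0139] [1.65 6.71 0.09] [-18.2   3.9  12.2]
```

It has stopped with 18 N in -x, where home was expected. I'll check the switch tip in the scene image.

```bash
python3 - <<'E'
from h import *
grab('scene','k7')
b=np.array([.5966+.030,-.0154+.0004]);y=.014
def P(x,yy,z): return [b[0]+np.cos(y)*x-np.sin(y)*yy,b[1]+np.sin(y)*x+np.cos(y)*yy,z]
for z in(.03,.035): print('free',proj('k5',P(.085,0,z)),'pressed',proj('k5',P(.1,0,z)),'pin',proj('k5',P(.118,.044,z)))
for f in('k5','k7'):
    im=cv2.imread(f'pics/{f}.png'); h=cv2.cvtColor(im,cv2.COLOR_BGR2HSV)
    m=(h[...,0]>5)&(h[...,0]<16)&(h[...,1]>185)&(h[...,2]>120); m[:,:185]=0;m[:,232:]=0;m[:225]=0;m[270:]=0
    v,u=np.nonzero(m); print(f,len(u),np.c_[u,v].tolist()[:30], u.mean() if len(u) else 0,v.mean() if len(u) else 0)
a,c=[cv2.imread(f'pics/{f}.png')[205:275,170:250] for f in('k5','k7')]
cv2.imwrite('pics/m7.png',cv2.resize(np.hstack([a,c]),None,fx=5,fy=5,interpolation=cv2.INTER_CUBIC))
E
```

```text
free [209.10398267 237.65599893] pressed [205.44133198 241.14195632] pin [212.13373142 254.4185303 ]
free [208.95025194 236.79290534] pressed [205.27448523 240.28570338] pin [211.9862399  253.58962012]
k5 0 [] 0 0
k7 0 [] 0 0
```

```bash
python3 - <<'E'
from h import *
for f in('k5','k7'):
    im=cv2.imread(f'pics/{f}.png').astype(int); h=cv2.cvtColor(im.astype(np.uint8),cv2.COLOR_BGR2HSV)
    m=im[...,2]-im[...,0]; m=m[230:262,192:225]
    ok=m>45; v,u=np.nonzero(ok); n,l,st,ce=cv2.connectedComponentsWithStats(ok.astype(np.uint8))
    for i in range(1,n): w=m*(l==i); yy,xx=np.mgrid[230:262,192:225]; print(f,st[i][4],(w*xx).sum()/w.sum(),(w*yy).sum()/w.sum(),w.max())
E
```

```text
k5 18 207.1879350348028 239.93677494199537 155
k5 38 194.5418487394958 259.0342857142857 102
k5 12 210.44696189495366 254.96292481977343 115
k5 10 223.1129943502825 260.1087570621469 94
k7 14 201.59157088122606 242.20842911877395 148
k7 37 194.4938566552901 259.0354948805461 102
k7 11 210.3789704271632 254.92223439211392 113
k7 10 223.11253561253562 260.1111111111111 90
```

The tip moved (-5.6, +2.3) px, against (-5.6, +1.9) predicted for 0.34 rad, so the carrier is fully home and the switch is pressed. I'll relax the push and release.

>>> servo_tool(targets=[{"angular": [0, 0, 0], "xyz": [-0.4, 0, -0.05], "claw": 1.5}, {"angular": [0, 0, 0], "xyz": [0, 0, 0], "claw": 1.5}, {"angular": [0, 0, 0], "xyz": [0, 0, 0], "claw": 4.0}, {"angular": [0, 0, 0], "xyz": [0, 0, 0], "claw": 4.0}, {"angular": [0, 0, 0], "xyz": [0, 0, 0], "claw": 4.0}, {"angular": [0, 0, 0], "xyz": [0, 0, 0], "claw": 4.0}, {"angular": [0, 0, 0], "xyz": [0, 0, 0], "claw": 5.0}, {"angular": [0, 0, 0], "xyz": [0, 0, -1], "claw": 5.0}, {"angular": [0, 0, 0], "xyz": [0, 0, -2.5], "claw": 5.0}, {"angular": [0, 0, 0], "xyz": [0, 0, -4], "claw": 6.0}, {"angular": [0, 0, 0], "xyz": [0, 0, -4], "claw": 8}, {"angular": [0, 0, 0], "xyz": [-2, 0, -4], "claw": 8}, {"angular": [0, 0, 0], "xyz": [-3, 0, -4], "claw": 8}, {"angular": [0, 0, 0], "xyz": [-3, 0, -3], "claw": 8}, {"angular": [0, 0, 0], "xyz": [0, 0, 0], "claw": 8}])

```text
t: 13.4
eef_pos: [0.5168, -0.0166, 0.2786]
ee_rot: [-3.139, -0.01, 0.015]
force: [0.7, -0.1, 0.5]
width: 0.08
gripper_force: 0.0
```

```bash
python3 - <<'E'
from h import *
grab('scene','k8'); grab('side','s8')
for f in('k8',):
    im=cv2.imread(f'pics/{f}.png').astype(int)
    m=(im[...,2]-im[...,0])[230:262,192:225]; ok=m>45; n,l,st,ce=cv2.connectedComponentsWithStats(ok.astype(np.uint8))
    for i in range(1,n): w=m*(l==i); yy,xx=np.mgrid[230:262,192:225]; print(f,st[i][4],(w*xx).sum()/w.sum(),(w*yy).sum()/w.sum())
s=monitor.get_state();print(s['t'],s['q'],s['eef_pos'],s['ee_rot'],s['force'])
E
```

```text
k8 13 201.67196652719664 242.15899581589957
k8 37 194.49575971731448 259.0339222614841
k8 11 210.36969001148105 254.92652123995407
k8 10 223.11755952380952 260.1175595238095
13.5 [ 3.48275142e-01  6.02982567e-02 -2.40678943e-01 -8.39879295e-05
 -1.26579079e+00  1.23760688e+00] [ 0.51716511 -0.01624784  0.27401752] [-3.14019934 -0.00378056  0.01505801] [ 0.33111084 -0.76041831 -0.10223497]
```

Still pressed after release. I'll turn the tool half over, so the camera faces away from the bottle, and hover over the console.

>>> servo_tool(targets=[{"angular": [0, 0, 8.22], "xyz": [0, 0, 0], "claw": 8}, {"angular": [0, 0, 8.22], "xyz": [0, 0, 0], "claw": 8}, {"angular": [0, 0, 8.22], "xyz": [0, 0, 0], "claw": 8}, {"angular": [0, 0, 8.22], "xyz": [0, 0, 0], "claw": 8}, {"angular": [0, 0, 8.22], "xyz": [0, 0, 0], "claw": 8}, {"angular": [0, 0, 8.22], "xyz": [0, 0, 0], "claw": 8}, {"angular": [0, 0, 8.22], "xyz": [0, 0, 0], "claw": 8}, {"angular": [0, 0, 8.22], "xyz": [0, 0, 0], "claw": 8}, {"angular": [0, 0, 8.22], "xyz": [0, 0, 0], "claw": 8}, {"angular": [0, 0, 8.22], "xyz": [0, 0, 0], "claw": 8}, {"angular": [0, 0, 8.22], "xyz": [0, 0, 0], "claw": 8}, {"angular": [0, 0, 8.22], "xyz": [0, 0, 0], "claw": 8}, {"angular": [0, 0, 8.22], "xyz": [0, 0, 0], "claw": 8}, {"angular": [0, 0, 8.22], "xyz": [0, 0, 0], "claw": 8}, {"angular": [0, 0, 8.22], "xyz": [0, 0, 0], "claw": 8}, {"angular": [0, 0, 8.22], "xyz": [0, 0, 0], "claw": 8}, {"angular": [0, 0, 8.22], "xyz": [0, 0, 0], "claw": 8}, {"angular": [0, 0, 8.22], "xyz": [0, 0, 0], "claw": 8}, {"angular": [0, 0, 8.22], "xyz": [0, 0, 0], "claw": 8}, {"angular": [0, 0, 8.22], "xyz": [0, 0, 0], "claw": 8}])

```text
t: 15.5
eef_pos: [0.5172, -0.0165, 0.2705]
ee_rot: [-3.142, -0.003, -2.861]
force: [0.2, -0.5, -1.1]
width: 0.0801
gripper_force: 0.0
```

>>> servo_tool(targets=[{"angular": [0, 0, 0], "xyz": [1, -2, 0], "claw": 8}, {"angular": [0, 0, 0], "xyz": [1.17, -2.4, 0], "claw": 8}, {"angular": [0, 0, 0], "xyz": [1.17, -2.4, 0], "claw": 8}, {"angular": [0, 0, 0], "xyz": [1.17, -2.4, 0], "claw": 8}, {"angular": [0, 0, 0], "xyz": [1.17, -2.4, 0], "claw": 8}, {"angular": [0, 0, 0], "xyz": [1.17, -2.4, 0], "claw": 8}, {"angular": [0, 0, 0], "xyz": [1.17, -2.4, 0], "claw": 8}, {"angular": [0, 0, 0], "xyz": [1.17, -2.4, 0], "claw": 8}, {"angular": [0, 0, 0], "xyz": [1.17, -2.4, 0], "claw": 8}, {"angular": [0, 0, 0], "xyz": [1.3, -2.6, 0], "claw": 8}, {"angular": [0, 0, 0], "xyz": [0, 0, 0], "claw": 8}, {"angular": [0, 0, 0], "xyz": [0, 0, 0], "claw": 8}])

```text
t: 16.7
eef_pos: [0.4725, -0.2782, 0.2705]
ee_rot: [3.14, -0.002, -2.856]
force: [-0.2, 0.3, 0.2]
width: 0.0797
gripper_force: 0.0
```

```bash
python3 - <<'E'
from h import *
s=monitor.get_state();print(s['t'],s['q'].round(3),s['eef_pos'],s['ee_rot'],s['force'].round(1))
d=grab('wrist','w9');cv2.imwrite('pics/w9B.png',cv2.resize(d['color'],(800,600),interpolation=cv2.INTER_CUBIC))
# tip offset check from w3
R3=np.array([[np.cos(-.389),np.sin(-.389)],[-np.sin(-.389),np.cos(-.389)]])
for z in(.05,.056,.062):
    P=[onz('w3',185+(u-390)/2.733,190+130/2.786,z)[:2]-[.4797,.2923] for u in(550,640)]
    print(z,[(R3@p*1e3).round(1) for p in P])
E
```

```text
16.7 [-0.175  0.12  -0.181 -0.    -1.272 -1.111] [ 0.47247731 -0.27822541  0.27049739] [ 3.14014466e+00 -2.31141455e-03 -2.85646341e+00] [-0.2  0.3  0.2]
0.05 [array([ 4.7, 10.2]), array([  4.7, -11.5])]
0.056 [array([7.5, 9.8]), array([  7.5, -11.1])]
0.062 [array([10.3,  9.5]), array([ 10.3, -10.7])]
```

View pics/w9B.png

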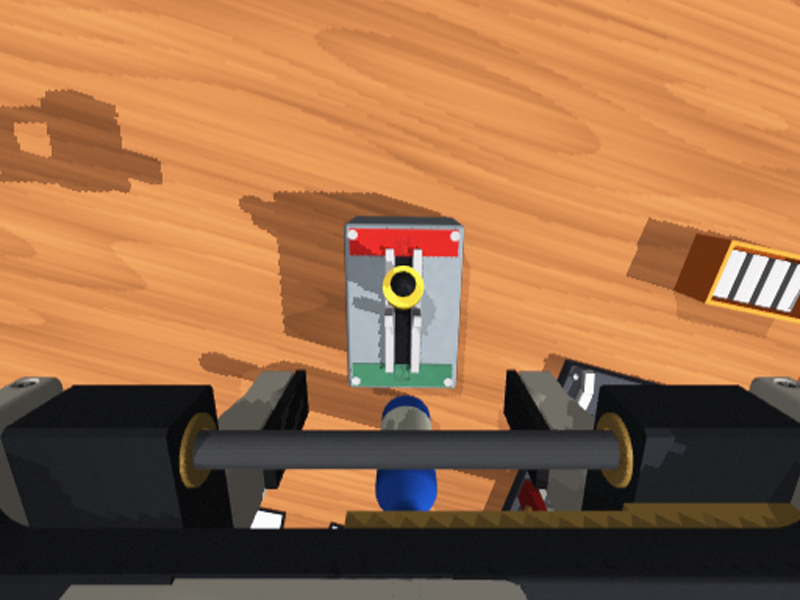

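The wrist view shows the console's top corners at (347,225), (463,223), (349,388) and (455,388). The collar ring is at (403,287), the teeth at about (389,313) and (417,315), and the bottle is beyond the green end at (405,410). I'll fit the console.

```bash
cat > con.py <<'E'
from fitw import *
from scipy.spatial.transform import Rotation as Ro
q=fitw('w9',[((347,225),(-75,-50,78)),((463,223),(-75,50,78)),((349,388),(75,-50,78)),((455,388),(75,50,78)),((389,313),(0,-11.5,106)),((417,315),(0,11.5,106))],[.501,-.27,.288])
def P(x,y,z): c,s=np.cos(q[2]),np.sin(q[2]); return np.array([q[0]+c*x-s*y,q[1]+s*x+c*y,z])
def lev(r,a): return P(r*np.sin(a),0,.03+r*np.cos(a))
for r in(.108,.13): print(r,(proj('w9',lev(r,-.36))*1.5625).round())
for u,v in((405,408),): print('bottle base?',)
# tool pose: up along lever (angle a), x toward console -x; rtip radius of fingertips, TCP reported 10mm ahead of tip
def goal(rtip,a,tilt=None,T=.010):
    tilt=a if tilt is None else tilt
    R=Ro.from_euler('z',q[2])*Ro.from_euler('y',tilt)*Ro.from_euler('z',np.pi)*Ro.from_euler('x',np.pi)
    # tip at lever radius rtip, TCP T ahead along tool z
    return lev(rtip,a)+R.apply([0,0,T]),R
def delta(p0,R0,p1,R1):
    return (R0.inv().apply(p1-p0)*100).round(2),np.degrees((R0.inv()*R1).as_rotvec()).round(2)
if __name__=='__main__':
    s=monitor.get_state();p0=s['eef_pos'];R0=Ro.from_euler('xyz',s['ee_rot'])
    for r in(.15,.08):
        p1,R1=goal(r,-.36); print(r,p1.round(4),R1.as_euler('xyz').round(3),delta(p0,R0,p1,R1))
        p0,R0=p1,R1
E
python3 con.py
```

```text
[ 0.4975 -0.2728  0.2777] 15.91
[[-4.9, -4.1], [2.0, -1.2], [-0.9, -0.5], [2.0, 0.2], [-0.4, 6.5], [0.2, 4.7]]
0.108 [403. 280.]
0.13 [403. 276.]
bottle base?
0.15 [ 0.4501 -0.2863  0.161 ] [-3.142  0.36  -2.864] (array([ 2.39, -0.2 , 10.98]), array([  0.15, -20.73,   0.47]))
0.08 [ 0.4738 -0.2796  0.0955] [-3.142  0.36  -2.864] (array([-0.,  0.,  7.]), array([0., 0., 0.]))
```

>>> servo_tool(targets=[{"angular": [0, -6.9, 0.15], "xyz": [0, -0.1, 0], "claw": 7}, {"angular": [0, -6.9, 0.15], "xyz": [0, -0.1, 0], "claw": 7}, {"angular": [0, -6.9, 0.15], "xyz": [0, 0, 0], "claw": 7}, {"angular": [0, 0, 0], "xyz": [1.9, 0, 0.5], "claw": 7}, {"angular": [0, 0, 0], "xyz": [1.95, 0, 1], "claw": 7}, {"angular": [0, 0, 0], "xyz": [1.95, 0, 2], "claw": 6.5}, {"angular": [0, 0, 0], "xyz": [0, 0, 2.5], "claw": 6}, {"angular": [0, 0, 0], "xyz": [0, 0, 2.4], "claw": 6}, {"angular": [0, 0, 0], "xyz": [0, 0, 1], "claw": 6}, {"angular": [0, 0, 0], "xyz": [0, 0, 0], "claw": 6}, {"angular": [0, 0, 0], "xyz": [0, 0, 0], "claw": 6}])

```text
t: 17.85
eef_pos: [0.4536, -0.2851, 0.1642]
ee_rot: [3.141, 0.361, -2.862]
force: [-0.4, 0.0, -0.9]
width: 0.0603
gripper_force: 0.0
```

```bash
cat >> con.py <<'E'
E
python3 - <<'E'
from con import *
s=monitor.get_state();p0=s['eef_pos'];R0=Ro.from_euler('xyz',s['ee_rot']);print(s['t'],p0,s['ee_rot'],s['force'],s['q'].round(2))
print(delta(p0,R0,*goal(.15,-.36)))
d=grab('wrist','w10');e=grab('side','s10')
im=d['color'].astype(int)
# yellow collar blob and finger pads
for n,im in(('w',d['color']),('s',e['color'])):
    h=cv2.cvtColor(im,cv2.COLOR_BGR2HSV);m=((h[...,0]>22)&(h[...,0]<34)&(h[...,1]>150)&(h[...,2]>70)).astype(np.uint8)
    k,l,st,ce=cv2.connectedComponentsWithStats(m); print(n,[(st[i].tolist(),ce[i].round(1).tolist()) for i in range(1,k) if st[i][4]>15])
for f in('w10','s10'):
    print(f,'collar top/bottom pred',proj(f,lev(.108,-.36)),proj(f,lev(.07,-.36)),'axis pt on tool',proj(f,p0+R0.apply([0,0,-.01])))
E
```

```text
[ 0.4975 -0.2728  0.2777] 15.91
[[-4.9, -4.1], [2.0, -1.2], [-0.9, -0.5], [2.0, 0.2], [-0.4, 6.5], [0.2, 4.7]]
0.108 [403. 280.]
0.13 [403. 276.]
bottle base?
17.85 [ 0.45358649 -0.28510544  0.16419634] [ 3.14059461  0.36138008 -2.8615341 ] [-0.39165315  0.00215534 -0.89578308] [-0.38  0.06 -0.43 -0.3  -0.81 -0.73]
(array([ 0.46, -0.02,  0.16]), array([0.11, 0.08, 0.13]))
w [([240, 204, 38, 33, 633], [258.9, 217.6])]
s [([326, 268, 17, 22, 250], [334.1, 279.3])]
w10 collar top/bottom pred [258.99392504 220.02567022] [258.9628373  204.61547697] axis pt on tool [259.34316249 252.24615435]
s10 collar top/bottom pred [331.61553564 273.99125562] [333.12968867 282.99780312] axis pt on tool [330.93612122 260.41617869]
```

The collar appears exactly where predicted in both views, so I'll descend along the lever and grasp it.

>>> servo_tool(targets=[{"angular": [0, 0, 0], "xyz": [0.3, 0, 1.5], "claw": 6}, {"angular": [0, 0, 0], "xyz": [0, 0, 2], "claw": 6}, {"angular": [0, 0, 0], "xyz": [0, 0, 2], "claw": 6}, {"angular": [0, 0, 0], "xyz": [0, 0, 1.2], "claw": 6}, {"angular": [0, 0, 0], "xyz": [0, 0, 0.3], "claw": 6}, {"angular": [0, 0, 0], "xyz": [0, 0, 0], "claw": 2.5}, {"angular": [0, 0, 0], "xyz": [0, 0, 0], "claw": 2.0}, {"angular": [0, 0, 0], "xyz": [0, 0, 0], "claw": 2.0}, {"angular": [0, 0, 0], "xyz": [0, 0, 0], "claw": 2.0}, {"angular": [0, 0, 0], "xyz": [0, 0, 0], "claw": 2.0}, {"angular": [0, 0, 0], "xyz": [0, 0, 0], "claw": 2.0}, {"angular": [0, 0, 0], "xyz": [0, 0, 0], "claw": 2.0}], force=25)

```text
t: 19.15
eef_pos: [0.4746, -0.2798, 0.0976]
ee_rot: [-3.142, 0.362, -2.862]
force: [-2.4, -4.1, 3.3]
width: 0.0293
gripper_force: 25.0
```

```bash
python3 st.py
```

```text
19.15 0.029255072793841194 24.99573290348053 [ 0.4746 -0.2798  0.0976] [-3.1416  0.3621 -2.8623] [-1.47  1.   -0.48] [-2.4 -4.1  3.3]
```

Gripped the collar (29 mm). Now raising it along the lever.

>>> servo_tool(targets=[{"angular": [0, 0, 0], "xyz": [0, 0, -0.5], "claw": 2.0}, {"angular": [0, 0, 0], "xyz": [0, 0, -0.5], "claw": 2.0}, {"angular": [0, 0, 0], "xyz": [0, 0, -0.1], "claw": 2.0}, {"angular": [0, 0, 0], "xyz": [0, 0, 0], "claw": 2.0}, {"angular": [0, 0, 0], "xyz": [0, 0, 0], "claw": 2.0}])

```text
t: 19.65
eef_pos: [0.4711, -0.2807, 0.1075]
ee_rot: [3.141, 0.362, -2.863]
force: [3.9, -5.0, -2.3]
width: 0.0295
gripper_force: 25.0
```

```bash
python3 st.py; python3 - <<'E'
from h import *
from scipy.spatial.transform import Rotation as Ro
s=monitor.get_state();print('tool force',Ro.from_euler('xyz',s['ee_rot']).inv().apply(s['force']).round(1))
grab('wrist','w11');e=grab('side','s11')
for n in('w10','w11','s10','s11'):
    im=cv2.imread(f'pics/{n}.png')
    h=cv2.cvtColor(im,cv2.COLOR_BGR2HSV);m=((h[...,0]>22)&(h[...,0]<34)&(h[...,1]>150)&(h[...,2]>70)).astype(np.uint8)
    k,l,st,ce=cv2.connectedComponentsWithStats(m); print(n,[(st[i].tolist(),ce[i].round(1).tolist()) for i in range(1,k) if st[i][4]>15])
E
```

```text
19.65 0.029489926203482168 24.987001419067383 [ 0.4711 -0.2807  0.1075] [ 3.1414  0.3622 -2.8626] [-2.03  0.19 -0.8 ] [ 3.9 -5.  -2.3]
tool force [-1.4 -5.9  3. ]
w10 [([240, 204, 38, 33, 633], [258.9, 217.6])]
w11 [([233, 251, 54, 24, 696], [259.4, 263.7])]
s10 [([326, 268, 17, 22, 250], [334.1, 279.3])]
s11 [([324, 267, 5, 5, 18], [326.0, 268.9])]
```

The axial load is 3.0 N, which is the spring, so the collar is raised about 10 mm. I'll swing the lever around the hinge, first half.

>>> servo_tool(targets=[{"angular": [0, 2, 0], "xyz": [-0.29, 0, 0.01], "claw": 2.0}, {"angular": [0, 4, 0], "xyz": [-0.57, 0, 0.02], "claw": 2.0}, {"angular": [0, 4, 0], "xyz": [-0.57, 0, 0.02], "claw": 2.0}, {"angular": [0, 4, 0], "xyz": [-0.57, 0, 0.02], "claw": 2.0}, {"angular": [0, 4, 0], "xyz": [-0.57, 0, 0.02], "claw": 2.0}, {"angular": [0, 0, 0], "xyz": [0, 0, 0], "claw": 2.0}])

```text
t: 20.35
eef_pos: [0.4965, -0.2736, 0.112]
ee_rot: [-3.141, 0.044, -2.86]
force: [4.2, -10.2, -2.6]
width: 0.0293
gripper_force: 25.0
```

```bash
cat > st2.py <<'E'
from h import *
from scipy.spatial.transform import Rotation as Ro
s=monitor.get_state();R=Ro.from_euler('xyz',s['ee_rot'])
d=s['eef_pos']-[.4975,-.2728,.03];c,n=np.cos(.2777),np.sin(.2777);x=c*d[0]+n*d[1];y=-n*d[0]+c*d[1]
print(s['t'],'F tool',R.inv().apply(s['force']).round(1),'w',s['width'],s['gripper_force'],'con x,y,z',np.round([x,y,d[2]],4),'rho',np.hypot(x,d[2]),'ang',np.arctan2(x,d[2]),'rot',s['ee_rot'].round(3))
E
python3 st2.py
```

```text
20.35 F tool [ -1.1 -10.9   2.7] w 0.029262911345789056 24.986920058727264 con x,y,z [-0.0012 -0.0005  0.082 ] rho 0.08202779393169723 ang -0.014151130669192637 rot [-3.141  0.044 -2.86 ]
```

Half way. The spring load still holds (2.7 N), but the lateral force is growing, so I'll correct sideways and continue.

>>> servo_tool(targets=[{"angular": [0, 0, 0], "xyz": [0, -0.2, 0], "claw": 2.0}, {"angular": [0, 4, 0], "xyz": [-0.57, -0.02, 0.02], "claw": 2.0}, {"angular": [0, 4, 0], "xyz": [-0.57, -0.02, 0.02], "claw": 2.0}, {"angular": [0, 4, 0], "xyz": [-0.57, -0.02, 0.02], "claw": 2.0}, {"angular": [0, 4, 0], "xyz": [-0.57, -0.02, 0.02], "claw": 2.0}, {"angular": [0, 0, 0], "xyz": [0, 0, 0], "claw": 2.0}])

```text
t: 20.95
eef_pos: [0.517, -0.2682, 0.108]
ee_rot: [3.137, -0.238, -2.86]
force: [1.0, 1.5, -2.1]
width: 0.0295
gripper_force: 25.0
```

```bash
python3 st2.py
```

```text
20.95 F tool [-1.9  1.2  1.7] w 0.029515123712724342 24.99235510826111 con x,y,z [ 0.02  -0.001  0.078] rho 0.0805092115768571 ang 0.25135944024192436 rot [ 3.137 -0.238 -2.86 ]
```

>>> servo_tool(targets=[{"angular": [0, 4, 0], "xyz": [-0.57, 0, 0.02], "claw": 2.0}, {"angular": [0, 3, 0], "xyz": [-0.5, 0, 0.01], "claw": 2.0}, {"angular": [0, 0, 0], "xyz": [-0.2, 0, 0], "claw": 2.0}, {"angular": [0, 0, 0], "xyz": [0, 0, 0], "claw": 2.0}, {"angular": [0, 0, 0], "xyz": [0, 0, 0], "claw": 2.0}])

```text
t: 21.45
eef_pos: [0.5245, -0.2661, 0.1057]
ee_rot: [3.136, -0.36, -2.862]
force: [-8.3, 0.7, 0.3]
width: 0.0292
gripper_force: 25.0
```

```bash
python3 st2.py
```

```text
21.45 F tool [7.4 3.  2.5] w 0.029157010410802944 24.9923837184906 con x,y,z [ 0.0278 -0.001   0.0757] rho 0.0806510843695187 ang 0.35175694434131 rot [ 3.136 -0.36  -2.862]
```

The lever is at the green end stop (7 N). I'll lower the collar, release it, and back off along the lever.

>>> servo_tool(targets=[{"angular": [0, 0, 0], "xyz": [0, 0, 0.4], "claw": 2.0}, {"angular": [0, 0, 0], "xyz": [0, 0, 0.4], "claw": 2.0}, {"angular": [0, 0, 0], "xyz": [0, 0, 0.1], "claw": 2.0}, {"angular": [0, 0, 0], "xyz": [0, 0, 0], "claw": 2.0}])

```text
t: 21.85
eef_pos: [0.5221, -0.2669, 0.0989]
ee_rot: [3.137, -0.359, -2.862]
force: [-8.1, 3.0, 8.2]
width: 0.0294
gripper_force: 25.0
```

```bash
python3 st2.py
```

```text
21.85 F tool [ 9.4  5.1 -5.2] w 0.02941164398031153 24.998236298561096 con x,y,z [ 0.0253 -0.001   0.0689] rho 0.07341003404611537 ang 0.3518136685015552 rot [ 3.137 -0.359 -2.862]
```

>>> servo_tool(targets=[{"angular": [0, 0, 0], "xyz": [0, 0, 0], "claw": 4.5}, {"angular": [0, 0, 0], "xyz": [0, 0, 0], "claw": 6}, {"angular": [0, 0, 0], "xyz": [0, 0, 0], "claw": 6}, {"angular": [0, 0, 0], "xyz": [0, 0, 0], "claw": 6}, {"angular": [0, 0, 0], "xyz": [0, 0, 0], "claw": 6}, {"angular": [0, 0, 0], "xyz": [0, 0, -2], "claw": 6}, {"angular": [0, 0, 0], "xyz": [0, 0, -3], "claw": 6}, {"angular": [0, 0, 0], "xyz": [0, 0, -3], "claw": 6}, {"angular": [0, 0, 0], "xyz": [2, 0, -3], "claw": 6}, {"angular": [0, 0, 0], "xyz": [3, 0, -3], "claw": 6}, {"angular": [0, 0, 0], "xyz": [4, 0, -3], "claw": 6}, {"angular": [0, -7, 0], "xyz": [4, 0, -2], "claw": 6}, {"angular": [0, -7, 0], "xyz": [3, 0, 0], "claw": 6}, {"angular": [0, -6.6, 0], "xyz": [2, 0, 0], "claw": 6}, {"angular": [0, 0, 0], "xyz": [0, 0, 0], "claw": 6}, {"angular": [0, 0, 0], "xyz": [0, 0, 0], "claw": 6}])

```text
t: 23.45
eef_pos: [0.4237, -0.297, 0.332]
ee_rot: [-3.141, 0.008, -2.864]
force: [0.3, -0.1, -0.1]
width: 0.0598
gripper_force: 0.0
```

```bash
python3 st2.py; cat > chk.py <<'E'
from con import *
import sys
n=sys.argv[1]
for cam in('wrist','scene','side'):
    f=cam+n; im=grab(cam,f)['color']
    h=cv2.cvtColor(im,cv2.COLOR_BGR2HSV);m=((h[...,0]>22)&(h[...,0]<34)&(h[...,1]>150)&(h[...,2]>70)).astype(np.uint8)
    k,l,st,ce=cv2.connectedComponentsWithStats(m); print(f,[(st[i].tolist(),ce[i].round(1).tolist()) for i in range(1,k) if st[i][4]>40])
    for a in(.25,.30,.36): print('  pred mid, a=',a,[proj(f,lev(.089+e,a)).round(1).tolist() for e in(0,.007)])
b=cv2.imread('pics/scene%s.png'%n).astype(int);m=(b[...,2]-b[...,0])[230:262,192:225];k,l,st,ce=cv2.connectedComponentsWithStats((m>45).astype(np.uint8));print(ce[1:]+[192,230])
h=cv2.cvtColor(cv2.imread('pics/scene0.png'),cv2.COLOR_BGR2HSV);m=((h[...,0]>22)&(h[...,0]<34)&(h[...,1]>150)&(h[...,2]>70)).astype(np.uint8)
k,l,st,ce=cv2.connectedComponentsWithStats(m); print('scene0',[(st[i].tolist(),ce[i].round(1).tolist()) for i in range(1,k) if st[i][4]>40],proj('scene0',lev(.089,-.36)))
E
python3 chk.py a
```

```text
23.45 F tool [-0.3 -0.1  0.1] w 0.05982011278275843 0.0 con x,y,z [-0.0776 -0.003   0.302 ] rho 0.31185665295317017 ang -0.25153244866998553 rot [-3.141  0.008 -2.864]
[ 0.4975 -0.2728  0.2777] 15.91
[[-4.9, -4.1], [2.0, -1.2], [-0.9, -0.5], [2.0, 0.2], [-0.4, 6.5], [0.2, 4.7]]
0.108 [403. 280.]
0.13 [403. 276.]
bottle base?
wrista [([251, 231, 20, 28, 296], [263.0, 245.6])]
  pred mid, a= 0.25 [[261.3, 238.8], [261.4, 241.8]]
  pred mid, a= 0.3 [[261.3, 241.0], [261.4, 244.2]]
  pred mid, a= 0.36 [[261.3, 243.5], [261.3, 246.9]]
scenea []
  pred mid, a= 0.25 [[193.3, 137.3], [192.8, 136.2]]
  pred mid, a= 0.3 [[192.6, 138.5], [192.1, 137.5]]
  pred mid, a= 0.36 [[191.9, 140.0], [191.2, 139.1]]
sidea [([341, 244, 19, 27, 327], [349.0, 257.4])]
  pred mid, a= 0.25 [[346.2, 259.2], [347.0, 256.0]]
  pred mid, a= 0.3 [[347.1, 258.3], [348.1, 255.1]]
  pred mid, a= 0.36 [[348.2, 257.3], [349.2, 254.0]]
[[201.5        242.28571429]
 [194.67567568 258.89189189]
 [210.36363636 254.90909091]
 [223.         260.        ]]
scene0 [] [201.81019697 126.96367358]
```

The switch is still pressed. I'll check collar height and lever angle by comparing projected collar outlines with the blobs.

```bash
python3 - <<'E' | tail -n +7
from con import *
def box(f,a,e):
    th=np.linspace(0,2*np.pi,40);o=[]
    for r in(.07+e,.108+e):
        for t in th:
            u=r*np.sin(a)+.015*np.cos(t)*np.cos(a); z=.03+r*np.cos(a)-.015*np.cos(t)*np.sin(a)
            o.append(proj(f,P(u,.015*np.sin(t),z)))
    o=np.array(o);return np.r_[o.min(0),o.max(0)].round(1)
def obs(f):
    im=cv2.imread(f'pics/{f}.png');h=cv2.cvtColor(im,cv2.COLOR_BGR2HSV);m=((h[...,0]>20)&(h[...,0]<36)&(h[...,1]>130)&(h[...,2]>50)).astype(np.uint8)
    k,l,st,ce=cv2.connectedComponentsWithStats(m);i=1+st[1:,4].argmax();x,y,w,hh=st[i][:4];return x,y,x+w-1,y+hh-1
print('side0',obs('side0'),box('side0',-.36,0),box('side0',-.36,.007))
for a,e in((.36,0),(.36,.007),(.36,.012),(.30,0),(.25,.007)): print('sidea',obs('sidea'),a,e,box('sidea',a,e),'wrist',obs('wrista'),box('wrista',a,e))
E
```

```text
sidea (np.int32(340), np.int32(244), np.int32(359), np.int32(270)) 0.36 0 [337.5 244.3 359.1 270.6] wrist (np.int32(251), np.int32(229), np.int32(271), np.int32(259)) [251.3 227.8 271.5 259.6]
sidea (np.int32(340), np.int32(244), np.int32(359), np.int32(270)) 0.36 0.007 [338.5 240.9 360.2 267.3] wrist (np.int32(251), np.int32(229), np.int32(271), np.int32(259)) [251.2 231.  271.7 263.3]
sidea (np.int32(340), np.int32(244), np.int32(359), np.int32(270)) 0.36 0.012 [339.2 238.5 361.  265. ] wrist (np.int32(251), np.int32(229), np.int32(271), np.int32(259)) [251.1 233.3 271.8 266. ]
sidea (np.int32(340), np.int32(244), np.int32(359), np.int32(270)) 0.3 0 [336.6 245.1 357.9 271.7] wrist (np.int32(251), np.int32(229), np.int32(271), np.int32(259)) [251.2 225.4 271.6 257.1]
sidea (np.int32(340), np.int32(244), np.int32(359), np.int32(270)) 0.25 0.007 [336.6 242.7 357.7 269.6] wrist (np.int32(251), np.int32(229), np.int32(271), np.int32(259)) [251.  226.1 271.9 258.2]
```

Both views match lever 0.36 rad over with the collar fully down. Handing in.

```bash
python3 -c "
from station import order; print(order.job_done())"
```

```text
the job is handed in; nothing more can be done
None
```

I handed the job in at about 24 s: the carrier is home against the stop with the switch pressed, the lever is at the green end, and the collar is down behind the tooth. The camera measurements after I let go agree with all three. On the way in, the carrier's nose touched the roller with about 16 N; I backed off and re-set it.

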